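Dock the sample vice and snap the toggle clamp over it

TASK

Push the little sample vice along its guide rails until its jaw end stands fully against the end stop, and then push the toggle clamp's lever away from the rails, past its dead point, until it snaps over into lock and the clamp's rubber foot presses on the vice. Only push with the fingers: do not lift the vice off its plate. Leave the other things on the bench and on the plate where they stand, and take the hand away at the end.

Things in the scene. Friction and masses are not known exactly. Their poses are not given: they have to be found in the camera images.
- fixture: Aluminium docking plate fixed to the bench, 12 mm thick; carries rails, end stop and toggle clamp. Origin on the bench under it; x points away from the robot (within 0.35 rad), y left, z up. In this frame, mm: plate x -85..105, y -110..110, deck top z 12. Two rails run along y, -85..93, inner faces 53 apart about x -35, tops z 20. Two loose vials stand on the deck behind the rails, x 50..75, y 0..80.
- stop_face (a point): Foot of the end stop's face, midway between the rails, at deck height: fixture frame x -35, y -85, z 12 mm. The stop is a dark steel block across the right-hand (-y) end of the rails, 22 mm high; the vice is pushed towards the fixture's -y against it.
- vice: Small steel sample vice, loose, 48 (x) x 122 (y) x 34 mm, 0.28 kg; origin centre of underside. Lies between the rails, 2.5 mm play each side, half a turn from the fixture: its +y end (jaw block, 34 high, face at y +61) faces the stop; its -y end (knurled knob 22 across, axis z 20, flat end y -61) faces left. Starts 30..60 mm short; slides at 1..4 N. Home: origin at fixture x -35, y -24, z 12.
- clamp_lever (a joint): Lever angle, rad: 0 open (leans 0.30 from vertical over towards the rails, fixture -x); grows as it is pushed to fixture +x in a plane square to the rails; 0.30 upright; 0.75 dead point; 1.35 locked, at its end, leaning 1.05 to +x. A spring drives it back to 0 before the dead point and on to 1.35 after it, with at most 0.6 N m: about 6 N on the grip at first, less near the dead point.
- lever_pivot (a point): Axis of the lever, in the clamp's steel bracket beside the rails: fixture frame x 50, y -75.5, z 60 mm. Bracket top z 68. With the lever open the clamp arm is raised over the rails on the same line y -75.5, 30 mm wide, from x 30, z 66 up to x -25, z 115 mm; it comes down as the lever goes over.
- lever_end (a point): Free end of the lever, 125 mm from its pivot: end of a black round grip 16 to 19 mm thick that covers the last 70 mm; below it the lever is a 10 mm steel bar. Open, this end is at fixture x 13, z 179 mm; locked, at x 158, z 122.
- clamp_pad: Black rubber foot, 16 mm across, sprung, on the free end of the clamp arm; origin centre of its pressing face. Lever open: about fixture x -34, z 91 mm, clear of the vice. Locked: x -35, y -75.5, pressing with 3 to 4 N on top of the jaw block of a vice that is home.
- vial_black: Sample vial with black cap, 27 mm across, 58 mm high, loose, standing on the plate; origin under its centre. A bystander.
- vial_white: Sample vial with white cap, 27 mm across, 58 mm high, loose, standing on the plate; origin under its centre. A bystander.
- reagent: White reagent bottle, 50 mm across, 100 mm high, standing on the bench behind the plate; origin under its centre. A bystander.
- tape: Roll of dark tape lying on the bench, 53 mm across, 19 mm high. A bystander.
- hex_keys: Folding hex key set on the bench, 98x18x24 mm. A bystander.
- tweezers: Steel tweezers lying on the bench, 13x131x7 mm. A bystander.

How it is judged (in metres and radians):
On the way, in this order (a step that is already met when the one before it is completed fails the run):
1. the vice stands fully against the end stop (within 3 mm) while the lever is still open (y of vice in the frame of fixture below -0.021 m and value of joint clamp_lever below 0.3 rad), for 0.2 s.
2. the lever has snapped over into lock, the vice still home (y of vice in the frame of fixture below -0.021 m and value of joint clamp_lever above 1.25 rad), for 0.2 s.
At the end, for the whole second after the job is handed in: The vice lies flat on the plate, at rest, within 3 mm of the end stop; the lever is locked (above 1.25 rad); the clamp's rubber foot presses on the vice with more than 0.8 N (all of step 2 and contact force between clamp_pad and vice above 0.8 N and z of vice in the frame of fixture below 0.016 m and angle between vice's own z axis and vertical below 0.1 rad and linear speed of vice below 0.02 m/s); the robot touches nothing.
It fails at once if the vice is lifted more than 8 mm off the plate or tipped (z of vice in the frame of fixture above 0.02 m or angle between vice's own z axis and vertical above 0.25 rad).
It fails at once if a bystander is moved by more than 30 mm or a standing one is tipped (distance of any of vial_black, vial_white, reagent, tape, hex_keys, tweezers from where it was at the start of the episode above 0.03 m or angle between any of vial_black, vial_white, reagent's own z axis and vertical above 0.5 rad).
It also fails if it takes over 54 s, if anything falls off the work surface, if the arm or the gripper's body presses on something with over 40 N, if the wrist force passes 120 N, or if a joint passes its speed limit or range.

ROBOT

A 6-joint arm with a two-finger parallel gripper is mounted at the origin on a cart in front of the work surface, level with it; the furniture and walls round the work are solid. World frame = base frame: x ahead of the robot, y to its left, z up, the work surface at z = 0. Lengths are in m, angles in degrees, forces in N, time in s.
With the tool pointing down it reaches from about 0.35 to 0.8 m from the base axis. Payload 7.3 kg.
Tool frame: the origin (TCP) lies midway between the tips of the shut fingers; the grasp point (between the pads) lies 19 mm behind it; z points along the fingers, y is the line along which they close (so a half turn about z gives the same grasp; the last joint's range is limited). The gripper opens to 85 mm and grips with 20 to 120 N. Pads are 22 mm wide; open, the fingers measure 114 mm over their backs; the gripper's body (76 mm by 85 mm) begins 54 mm behind the grasp point. The pads swing forward as they close: fully open they stand 13 mm farther back than shut.
Start: joints at [-79.584, 19.595, 87.324, -0, 73.075, -8.365], TCP at [0.169, -0.497, 0.231] pointing down, gripper open.
Joint ranges: [-145.02, 145.02], [-44.19, 115.74], [2.07, 154.8], [-57.11, 237.11], [16.16, 152.29], [-177.93, 177.93]. Speed limits (degrees/s): [147.25, 147.25, 180, 180, 180, 180].

INTERFACE

Orientations are given as a 3x3 rotation matrix whose columns are the frame's x, y, z axes.
In Python, from rig import observe, camera, job_done gives the robot as it stands.
- The arm moves only by the tool carry_out, never from a script. Its argument "targets" is a list that holds one entry, the list of rows, each a list of 7 numbers: the shift along the tool's x, y, z normalised to -1 to 1, where 1 is 0.04 m, then the turn, a rotation vector about the tool's x, y, z normalised to -1 to 1, where 1 is 5 degrees, then the gripper's target within -1 to 1 (fully open at 1, half-way at 0, shut at -1). In form: [[[dx, dy, dz, rx, ry, rz, gripper], ...]]. A call has 1 to 12 rows; each row shifts and turns the commanded pose from where the row before left it, along the tool's axes as they then stand; what a row does not reach is not made up. A row lasts 1/8 s, in which the tool goes at most 62.5 mm and 10.7 degrees, less where a joint would pass 70% of its speed; a pose out of reach is approached as far as the arm can. A call with a number of a shift or a turn outside -1 to 1 is refused whole. A call with a gripper value outside its range is refused whole. The fingers move at their own pace and stop on an object; "squeeze" is the grip in N (left out, the last holds). Time passes only in rows, so rows that do not move let the fingers close. It gives the time, the measured TCP pose, the force, the opening and the grip force at its end, in the units of the state.
- observe(): the state, without advancing time (a new reading comes with each control period).
- camera(name): name is "scene" or "top"; returns a dict with "image" (400x640x3 uint8, red, green, blue), "range_z" (400x640 float32, m along the optical axis (not along the pixel's ray), 0 where there is no reading), "mtx" (3x3 intrinsics, pixels), "dist" ([k1, k2, p1, p2, k3] as OpenCV has them; the pictures are not rectified), "R" (3x3) and "t" (3): a world point X has camera coordinates R X + t. Camera axes: x right, y down, z forward; pixel columns grow to the right and rows downward; lengths in m; the calibration is good to about 2 mm. A picture is of the moment at which its call begins.
- job_done(): hands the job in; it is judged then, once.
The state is a dict: "clock": time; "joint_pos": joint angles; "qvel": joint speeds; "effort": joint torques, N m; "eef_pos": TCP position; "eef_rot": TCP orientation; "wrist_force": force on the tool from outside, world axes, zero at the start; "torque": the same for the moment, N m; "grip_width": finger opening in m; "grasp_force": force on a finger pad.
Only numpy, scipy, OpenCV 4.12 (cv2) and the standard library are available. Lean on these libraries where they do the work, as an engineer would, in place of code of your own. Each camera call takes 0.05 s, during which the arm holds its last target. There are 200 camera calls.

## Working session

There is one attempt and no reset: what is moved stays moved. The work goes in short steps, Python scripts to look and compute and a tool call to move; the robot and the scene stay as the last step left them, time stands still between calls to the robot, and variables do not carry over. Pictures are saved under pics/ and viewed, at most 10 in all, crops included, and the job is handed in when it is done.

Besides the shell and the picture viewer there is one more tool, called after "Request:" as a command line: name --argument value ..., lists and objects as JSON in quotes. carry_out: Moves the arm, as the interface text tells. Its arguments: {"type":"object","properties":{"targets":{"type":"array"},"squeeze":{"type":"number"}},"required":["targets"]}

```bash
mkdir -p pics; python3 - <<'E'
from rig import observe,camera
import cv2,numpy as np
o=observe();print(o)
for n in("scene","top"):
    c=camera(n);cv2.imwrite(f"pics/{n}0.png",c["image"][:,:,::-1]);print(n,c["mtx"],c["dist"],c["R"],c["t"])
    np.savez(f"{n}0.npz",**c)
E
```

```text
{'clock': 0.0, 'joint_pos': array([-7.95835454e+01,  1.96372548e+01,  8.73781551e+01,  1.29385882e-03,
        7.30747713e+01, -8.36497716e+00]), 'qvel': array([-0.11597189, -0.05872403, -0.06382133,  0.02059853, -0.03915583,
       -0.01306361]), 'effort': array([-1.91410625e-03, -4.33679366e+01, -2.46014589e+01, -2.59460776e-04,
        7.70520332e-03,  4.20196784e-05]), 'eef_pos': array([ 0.1689833 , -0.49663059,  0.23061292]), 'eef_rot': array([[ 9.46755804e-01,  3.21952446e-01, -2.63325953e-04],
       [ 3.21952456e-01, -9.46754566e-01,  1.55192314e-03],
       [ 2.50340402e-04, -1.55407068e-03, -9.99998761e-01]]), 'wrist_force': array([-0.19072522,  0.70990374, -0.4340466 ]), 'torque': array([ 0.02929567,  0.01154814, -0.03076289]), 'grasp_force': 0.0, 'grip_width': 0.08537565554215479}
scene [[485.60442525   0.         318.71917223]
 [  0.         485.60442525 203.04155991]
 [  0.           0.           1.        ]] [0.01778157 0.         0.         0.         0.        ] [[-0.85282668 -0.5220386  -0.01274199]
 [-0.34379928  0.57967848 -0.73876581]
 [ 0.39305053 -0.6256585  -0.67384176]] [0.55265795 0.21318433 1.33180985]
top [[493.77968199   0.         313.73543235]
 [  0.         493.77968199 197.39872985]
 [  0.           0.           1.        ]] [-0.06364871  0.          0.          0.          0.        ] [[ 1.95409311e-03 -9.99997930e-01 -5.67074442e-04]
 [-9.80598313e-01 -1.80502643e-03 -1.96019618e-01]
 [ 1.96018189e-01  9.39112826e-04 -9.80599810e-01]] [0.15660206 0.60153275 1.44071402]
```

View pics/scene0.png

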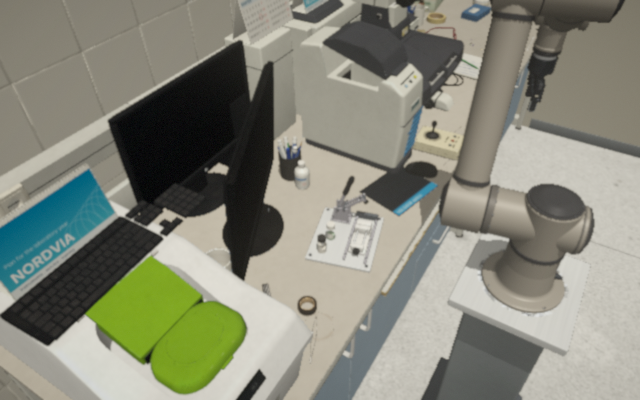

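View pics/top0.png

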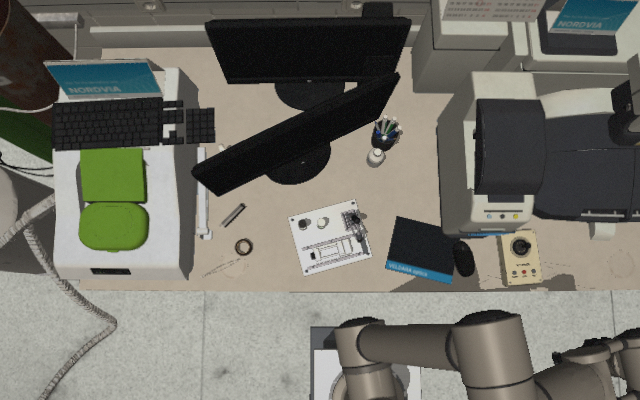

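The top view shows the plate at about (290–372, 198–277), with the rails near its lower edge and the clamp at (352, 225). A tilted monitor stands behind it. Next I'll enlarge both crops.

```bash
python3 - <<'E'
import cv2,numpy as np
a=cv2.imread("pics/top0.png")[185:290,280:390];b=cv2.imread("pics/scene0.png")[165:280,295:395]
a=cv2.resize(a,(440*400//440*1,382*1),interpolation=cv2.INTER_CUBIC);b=cv2.resize(b,(int(100*3.32),382),interpolation=cv2.INTER_CUBIC)
cv2.imwrite("pics/c0.png",np.hstack([a,b]))
E
```

```text
(no output)
```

View pics/c0.png

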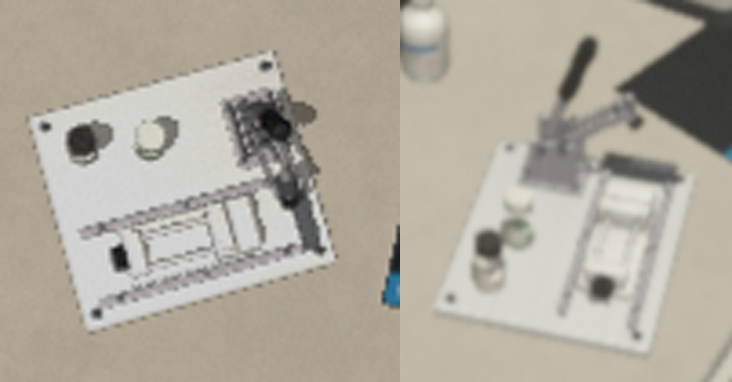

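The crop shows the plate corners at about (30,117), (275,52), (335,262) and (90,330). The black knob is at (118,258), the lever grip at (275,125) and the stop at (308,225). I'll fit the plate and locate the knob.

```bash
cat >h.py <<'E'
import cv2,numpy as np
def ray(c,px,z):
    u=cv2.undistortPoints(np.array(px,float).reshape(-1,1,2),c["mtx"],c["dist"]).reshape(-1,2)
    d=np.c_[u,np.ones(len(u))]@c["R"]; o=-c["R"].T@c["t"]
    return o+d*((z-o[2])/d[:,2])[:,None]
E
python3 - <<'E'
from h import *
c=np.load("top0.npz");im=c["image"]
hsv=cv2.cvtColor(im,cv2.COLOR_RGB2HSV)
m=((hsv[...,1]<25)&(hsv[...,2]>150)).astype(np.uint8);k=np.zeros_like(m);k[190:285,282:382]=m[190:285,282:382]
k=cv2.morphologyEx(k,cv2.MORPH_CLOSE,np.ones((3,3)))
cs=max(cv2.findContours(k,0,1)[0],key=cv2.contourArea)
P=ray(c,cs.reshape(-1,2),.012)[:,:2]
r=cv2.minAreaRect((P*1000).astype(np.float32));print(r,cv2.boxPoints(r))
man=np.array([(30,117),(275,52),(335,262),(90,330)])/[400/110,382/105]+[280,185]-.4
q=ray(c,man,.012);print(q)
# fixture: corners (105,110),(105,-110),(-85,-110),(-85,110)
F=np.array([(105,110),(105,-110),(-85,-110),(-85,110)])/1000
A=F-F.mean(0);B=q[:,:2]-q[:,:2].mean(0)
th=np.arctan2((A[:,0]*B[:,1]-A[:,1]*B[:,0]).sum(),(A*B).sum());R=np.array([[np.cos(th),-np.sin(th)],[np.sin(th),np.cos(th)]])
t=q[:,:2].mean(0)-R@F.mean(0);print("yaw",np.degrees(th),"t",t, "res",(F@R.T+t-q[:,:2])*1e3)
g=np.array([(118,258),(275,125),(128,258),(112,258)])/[400/110,382/105]+[280,185]-.4
for p,z in zip(g,(.032,.185,.032,.032)): print("fix",((ray(c,[p],z)[0,:2]-t)@R)*1e3)
# scene refined range at stuff
E
```

```text
((487.571044921875, 109.21009826660156), (189.56785583496094, 218.33163452148438), 15.738560676574707) [[366.72955  188.57326 ]
 [425.95166  -21.573008]
 [608.41254   29.84694 ]
 [549.1904   239.99321 ]]
[[ 0.54913019  0.23825505  0.012     ]
 [ 0.60620533  0.02766825  0.012     ]
 [ 0.42577686 -0.02050806  0.012     ]
 [ 0.36872704  0.18589984  0.012     ]]
yaw 15.418394240156706 t [0.47781975 0.10517012] res [[ 0.66540388  0.87206125]
 [ 2.08070189 -0.62335302]
 [-0.65274332 -2.96151396]
 [-2.09336244  2.71280574]]
fix [-33.40820085  68.70549264]
fix [ 20.08312518 -69.89576096]
fix [-35.60579539  60.67711895]
fix [-32.08995341  73.52265068]
```

```bash
cat >>h.py <<'E'
a=np.radians(15.7);Rf=np.array([[np.cos(a),-np.sin(a)],[np.sin(a),np.cos(a)]]);tf=np.array([.478,.106])
def cloud(c):
    d=c["range_z"];v,u=np.nonzero(d>0)
    n=cv2.undistortPoints(np.c_[u,v].astype(float).reshape(-1,1,2),c["mtx"],c["dist"]).reshape(-1,2)
    X=(np.c_[n,np.ones(len(n))]*d[v,u][:,None]-c["t"])@c["R"];return X,u,v
def plan(xyz): # world target -> shift in tool axes, rows of 0.04
    from rig import observe
    o=observe();return np.round((np.array(xyz)-o["eef_pos"])@o["eef_rot"]/.04,2)
def fx(x,y,z): return np.r_[Rf@np.array([x,y])/1e3+tf,z/1e3]
E
python3 - <<'E'
from h import *
for n in("top","scene"):
    X,u,v=cloud(np.load(n+"0.npz"))
    for y0 in np.arange(-.6,.4,.1):
        s=(X[:,1]>y0)&(X[:,1]<y0+.1)&(X[:,2]>.15)&(X[:,2]<.6)&(X[:,0]>.25)&(X[:,0]<1)
        w=X[s]
        if len(w): i=w[:,0].argsort()[:max(1,len(w)//50)];print(n,round(y0,1),len(w),w[i[-1]].round(3),w[:,2].max().round(2))
    F=(X[:,:2]-tf)@Rf*1e3;z=X[:,2]*1e3
    def st(l,s): 
        if s.sum(): print(n,l,s.sum(),np.c_[F,z][s].min(0).round(),np.c_[F,z][s].max(0).round(),np.median(np.c_[F,z][s],0).round())
    st("deck",(abs(F[:,0])<40)&(F[:,1]>90)&(F[:,1]<105))
    st("vice",(abs(F[:,0]+35)<22)&(F[:,1]>-60)&(F[:,1]<100)&(z>26)&(z<60))
    st("knob",(abs(F[:,0]+35)<10)&(F[:,1]>40)&(F[:,1]<110)&(z>28)&(z<60))
    st("lever",(abs(F[:,1]+75)<25)&(abs(F[:,0])<60)&(z>140)&(z<220))
    st("arm",(abs(F[:,1]+75)<25)&(abs(F[:,0]+20)<30)&(z>75)&(z<140))
print(fx(-35,95,230),plan([.30,-.30,.24]))
E
```

```text
top -0.6 7886 [ 0.538 -0.554  0.169] 0.52
top -0.5 3180 [ 0.556 -0.495  0.167] 0.51
top -0.4 7901 [ 0.48  -0.319  0.16 ] 0.44
top -0.3 10081 [ 0.486 -0.271  0.262] 0.44
top -0.2 796 [ 0.965 -0.192  0.169] 0.38
top -0.1 2455 [ 0.253 -0.079  0.588] 0.6
top -0.0 3587 [0.511 0.046 0.178] 0.45
top 0.1 3583 [0.715 0.195 0.344] 0.45
top 0.2 3576 [0.664 0.295 0.338] 0.45
top 0.3 3615 [0.613 0.379 0.419] 0.45
top deck 126 [-40.  90.   5.] [ 39. 105.  21.] [-1. 98. 13.]
top vice 379 [-57. -48.  26.] [-13.  74.  53.] [-36.  -8.  42.]
top knob 61 [-45.  43.  30.] [-25.  74.  51.] [-35.  59.  42.]
top lever 45 [  7. -82. 140.] [ 34. -66. 184.] [ 18. -73. 178.]
top arm 93 [-38. -87.  89.] [  9. -62. 125.] [-19. -74. 108.]
scene -0.6 607 [ 0.529 -0.537  0.154] 0.43
scene -0.5 653 [ 0.9   -0.47   0.375] 0.44
scene -0.4 3912 [ 0.479 -0.345  0.185] 0.44
scene -0.3 9338 [ 0.484 -0.253  0.155] 0.44
scene -0.2 375 [ 0.966 -0.172  0.372] 0.38
scene -0.1 1828 [ 0.814 -0.005  0.371] 0.6
scene -0.0 2767 [0.519 0.044 0.152] 0.45
scene 0.1 3134 [0.718 0.192 0.332] 0.45
scene 0.2 3654 [0.666 0.282 0.418] 0.44
scene 0.3 4258 [0.615 0.39  0.345] 0.44
scene deck 113 [-39.  90.   8.] [ 40. 105.  22.] [-2. 97. 14.]
scene vice 384 [-57. -51.  26.] [-13.  79.  54.] [-36.  -8.  43.]
scene knob 76 [-45.  45.  28.] [-25.  79.  47.] [-35.  68.  42.]
scene lever 81 [  6. -78. 140.] [ 33. -61. 184.] [ 19. -68. 167.]
scene arm 116 [-38. -87.  83.] [ 10. -57. 121.] [-15. -69. 102.]
[0.41859875 0.1879847  0.23      ] [ 4.68 -3.6  -0.23]
```

Request:
carry_out --targets '[[[0.78,-0.6,-0.04,0,0,0,-1],[0.78,-0.6,-0.04,0,0,0,-1],[0.78,-0.6,-0.04,0,0,0,-1],[0.78,-0.6,-0.04,0,0,0,-1],[0.78,-0.6,-0.04,0,0,0,-1],[0.78,-0.6,-0.04,0,0,0,-1],[0,0,0,0,0,0.62,-1],[0,0,0,0,0,0,-1]]]'

```text
clock: 1.1
eef_pos: [0.3001, -0.3, 0.2408]
eef_rot: [[0.962, 0.272, -0.0], [0.272, -0.962, 0.0], [-0.0, -0.0, -1.0]]
wrist_force: [-0.6, -0.0, 0.1]
grip_width: -0.0001
grasp_force: 0.0
```

```bash
python3 - <<'E'
from h import *
from rig import observe
o=observe();print(o["eef_pos"],o["eef_rot"],o["wrist_force"],o["grip_width"],Rf,plan([.4,-.05,.24]),plan(fx(-35,104,230)))
E
```

```text
[ 0.30005457 -0.30003801  0.2407798 ] [[ 9.62384633e-01  2.71690563e-01 -2.35412240e-04]
 [ 2.71690594e-01 -9.62384647e-01  1.10724476e-04]
 [-1.96474331e-04 -1.70518825e-04 -9.99999966e-01]] [-0.56633825 -0.03471599  0.10505881] -9.018585016205838e-05 [[ 0.96269175 -0.27060045]
 [ 0.27060045  0.96269175]] [ 4.1  -5.34  0.02] [  6.17 -11.16   0.27]
```

Request:
carry_out --targets '[[[0.75,-0.93,0,0,0,0,-1],[0.75,-0.93,0,0,0,0,-1],[0.75,-0.93,0,0,0,0,-1],[0.75,-0.93,0,0,0,0,-1],[0.75,-0.93,0,0,0,0,-1],[0.75,-0.93,0,0,0,0,-1],[0.28,-0.93,0,0,0,0,-1],[0.28,-0.93,0,0,0,0,-1],[0.28,-0.93,0,0,0,0,-1],[0.28,-0.93,0,0,0,0,-1],[0.28,-0.93,0,0,0,0,-1],[0.28,-0.93,0,0,0,0,-1]]]'

```text
clock: 2.6
eef_pos: [0.4174, 0.1969, 0.2406]
eef_rot: [[0.963, 0.27, -0.0], [0.27, -0.963, -0.0], [-0.0, 0.0, -1.0]]
wrist_force: [0.1, 0.6, -0.2]
grip_width: -0.0001
grasp_force: 0.0
```

```bash
python3 - <<'E'
from h import *
from rig import observe,camera
print(plan(fx(-35,104,28)),observe()["wrist_force"])
c=camera("scene");cv2.imwrite("pics/s1.png",cv2.resize(c["image"][130:280,290:440,::-1],(600,600),interpolation=cv2.INTER_CUBIC))
E
```

```text
[-0.03 -0.    5.32] [ 0.0811241   0.61679431 -0.18344841]
```

View pics/s1.png

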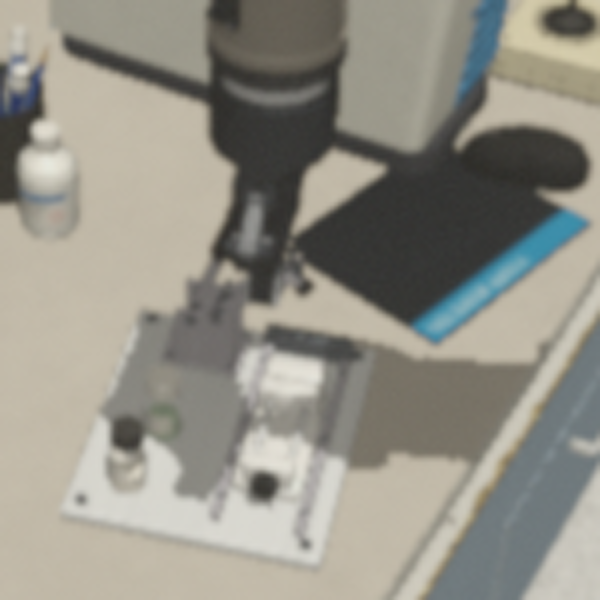

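The hand hangs clear above the left end of the rails, with the fingertips at (265,295). The knob is at (262,487) and the vice is undisturbed. I'll lower the hand.

Request:
carry_out --targets '[[[0,0,0.9,0,0,0,-1],[0,0,0.9,0,0,0,-1],[0,0,0.9,0,0,0,-1],[0,0,0.9,0,0,0,-1],[0,0,0.9,0,0,0,-1],[0,0,0.8,0,0,0,-1],[0,0,0,0,0,0,-1]]]'

```text
clock: 3.52
eef_pos: [0.4159, 0.1951, 0.027]
eef_rot: [[0.963, 0.27, -0.005], [0.27, -0.963, -0.002], [-0.005, 0.0, -1.0]]
wrist_force: [-0.5, -0.5, 0.6]
grip_width: 0.0002
grasp_force: 0.0
```

```bash
python3 - <<'E'
from h import *
from rig import observe,camera
print(plan(fx(-35,104,28)),observe()["wrist_force"])
c=camera("scene");cv2.imwrite("pics/s2.png",cv2.resize(c["image"][180:280,290:400,::-1],(660,600),interpolation=cv2.INTER_CUBIC))
E
```

```text
[ 0.02 -0.04 -0.02] [-0.4861854  -0.4784553   0.56327478]
```

View pics/s2.png

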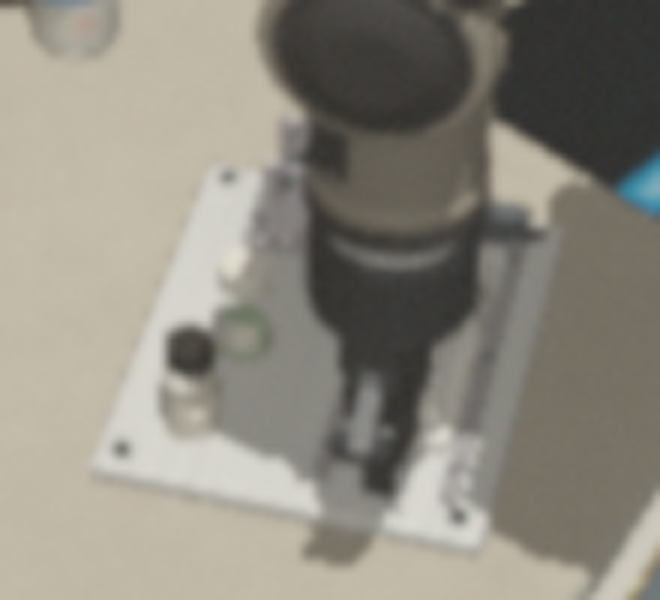

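The fingers are between the rails behind the knob, with no contact. Now I'll push.

Request:
carry_out --targets '[[[0,0.14,0,0,0,0,-1],[0,0.14,0,0,0,0,-1],[0,0.14,0,0,0,0,-1],[0,0.14,0,0,0,0,-1],[0,0.14,0,0,0,0,-1],[0,0.14,0,0,0,0,-1],[0,0.14,0,0,0,0,-1],[0,0.12,0,0,0,0,-1],[0,0,0,0,0,0,-1]]]'

```text
clock: 4.7
eef_pos: [0.4292, 0.1532, 0.0287]
eef_rot: [[0.963, 0.27, -0.0], [0.27, -0.963, -0.0], [-0.0, 0.0, -1.0]]
wrist_force: [-0.8, 0.1, -0.3]
grip_width: -0.0001
grasp_force: 0.0
```

Request:
carry_out --targets '[[[0,0.05,0,0,0,0,-1],[0,0.05,0,0,0,0,-1],[0,0,0,0,0,0,-1]]]'

```text
clock: 5.08
eef_pos: [0.4302, 0.1497, 0.0288]
eef_rot: [[0.963, 0.27, -0.0], [0.27, -0.963, -0.0], [-0.0, 0.0, -1.0]]
wrist_force: [0.4, 0.5, -0.1]
grip_width: 0.0001
grasp_force: 0.0
```

```bash
cat >>h.py <<'E'
def st():
    from rig import observe
    o=observe();p=(o["eef_pos"][:2]-tf)@Rf*1e3;print("fix",p.round(1),o["eef_pos"][2].round(4),"F fix",(o["wrist_force"][:2]@Rf).round(1),o["wrist_force"][2].round(1),o["clock"])
E
python3 -c "
from h import *
st()"
```

```text
fix [-34.2  55.1] 0.0288 F fix [0.5 0.4] -0.1 5.075
```

Request:
carry_out --targets '[[[0,0.05,0,0,0,0,-1],[0,0,0,0,0,0,-1]]]'

```text
clock: 5.32
eef_pos: [0.4308, 0.1479, 0.0289]
eef_rot: [[0.963, 0.27, 0.0], [0.27, -0.963, -0.0], [-0.0, 0.0, -1.0]]
wrist_force: [-0.6, -0.2, 0.2]
grip_width: 0.0003
grasp_force: 0.1
```

Request:
carry_out --targets '[[[0,0.05,0,0,0,0,-1],[0,0,0,0,0,0,-1]]]'

```text
clock: 5.58
eef_pos: [0.4309, 0.1473, 0.0289]
eef_rot: [[0.963, 0.269, -0.001], [0.269, -0.963, 0.002], [0.0, -0.002, -1.0]]
wrist_force: [-2.6, 9.9, 0.2]
grip_width: 0.0004
grasp_force: 5.4
```

```bash
python3 - <<'E'
from h import *
from rig import camera
st()
for n in("scene","top"):
    X,u,v=cloud(camera(n));F=(X[:,:2]-tf)@Rf*1e3;z=X[:,2]*1e3
    for l,s in(("vice top",(abs(F[:,0]+35)<18)&(abs(F[:,1])<110)&(z>36)&(z<52)),("in front",(abs(F[:,0]+35)<15)&(F[:,1]<-10)&(F[:,1]>-90)&(z<30))):
        if s.sum(): print(n,l,s.sum(),np.percentile(F[s,1],[0,2,50,98,100]).round())
E
```

```text
fix [-34.2  52.6] 0.0289 F fix [ 0.2 10.2] 0.2 5.575
scene vice top 63 [-50. -46.  27.  66.  67.]
scene in front 22 [-54. -54. -37. -11. -10.]
top vice top 128 [-96. -94. -65. -48. -47.]
top in front 7 [-90. -87. -48. -44. -43.]
```

Request:
carry_out --targets '[[[0,0.05,0,0,0,0,-1],[0,0,0,0,0,0,-1],[0,0,0,0,0,0,-1]]]'

```text
clock: 6.05
eef_pos: [0.4309, 0.147, 0.029]
eef_rot: [[0.963, 0.269, -0.001], [0.269, -0.963, 0.004], [0.0, -0.004, -1.0]]
wrist_force: [-3.6, 20.7, 2.0]
grip_width: -0.0004
grasp_force: 10.8
```

Request:
carry_out --targets '[[[0,-0.6,0,0,0,0,-1],[0,-0.4,0,0,0,0,-1],[0,0,-0.9,0,0,0,-1],[0,0,-0.9,0,0,0,-1],[0,0,-0.9,0,0,0,-1],[0,0,-0.9,0,0,0,-1],[0,0,-0.9,0,0,0,-1],[0,0,-0.5,0,0,0,-1],[0,0,0,0,0,0,-1]]]'

```text
clock: 7.18
eef_pos: [0.4218, 0.1828, 0.2301]
eef_rot: [[0.963, 0.27, 0.003], [0.27, -0.963, 0.001], [0.003, 0.0, -1.0]]
wrist_force: [-0.2, 0.3, -0.2]
grip_width: 0.0002
grasp_force: 0.0
```

```bash
python3 - <<'E'
from h import *
from rig import camera
st();print(plan(fx(-80,-74,229)))
c=camera("top");cv2.imwrite("pics/t3.png",cv2.resize(c["image"][185:290,280:390,::-1],(660,630)[:2] and (628,600),interpolation=cv2.INTER_CUBIC))
E
```

```text
fix [-33.4  89.2] 0.2301 F fix [-0.1  0.4] -0.2 7.175
[-1.17  4.08  0.02]
```

View pics/t3.png

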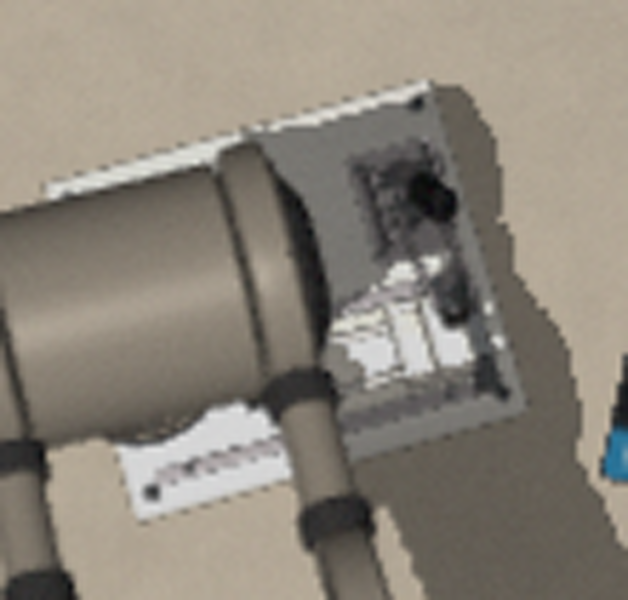

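The jaw block now touches the stop (around (475,325)), and the lever is still open. Next I'll move in front of the lever.

Request:
carry_out --targets '[[[-0.24,0.82,0,0,0,0,-1],[-0.24,0.82,0,0,0,0,-1],[-0.23,0.82,0,0,0,0,-1],[-0.23,0.82,0,0,0,0,-1],[-0.23,0.82,0,0,0,0,-1],[0,0,0.6,0,0,0,-1],[0,0,0.6,0,0,0,-1],[0,0,0.75,0,0,0,-1],[0,0,0,0,0,0,-1]]]'

```text
clock: 8.35
eef_pos: [0.4181, 0.0124, 0.1484]
eef_rot: [[0.963, 0.27, -0.007], [0.27, -0.963, 0.001], [-0.006, -0.003, -1.0]]
wrist_force: [0.5, -0.9, 0.4]
grip_width: 0.0001
grasp_force: 0.0
```

```bash
python3 -c "
from h import *
st();print(plan(fx(-10,-75,150)))"
```

```text
fix [-83.  -73.9] 0.1484 F fix [ 0.3 -1. ] 0.4 8.35
[ 1.82  0.03 -0.05]
```

Request:
carry_out --targets '[[[0.4,0,0,0,0,0,-1],[0.4,0,0,0,0,0,-1],[0.4,0,0,0,0,0,-1],[0.4,0,0,0,0,0,-1],[0.3,0,0,0,0,0,-1],[0.3,0,0,0,0,0,-1],[0.3,0,0,0,0,0,-1]]]'

```text
clock: 9.22
eef_pos: [0.5155, 0.0391, 0.1511]
eef_rot: [[0.963, 0.271, -0.003], [0.271, -0.963, -0.001], [-0.003, -0.0, -1.0]]
wrist_force: [-5.2, -2.2, 4.1]
grip_width: -0.0001
grasp_force: 3.0
```

Request:
carry_out --targets '[[[0.3,0,0,0,0,0,-1],[0.3,0,0,0,0,0,-1],[0.3,0,0,0,0,0,-1],[0.3,0,0,0,0,0,-1]]]'

```text
clock: 9.72
eef_pos: [0.5635, 0.0523, 0.1506]
eef_rot: [[0.963, 0.27, -0.0], [0.27, -0.963, -0.0], [-0.0, -0.0, -1.0]]
wrist_force: [-1.4, -0.6, -0.1]
grip_width: 0.0001
grasp_force: 0.7
```

```bash
python3 -c "
from h import *
st();print(plan(fx(92,-75,149)))"
```

```text
fix [ 67.8 -74.8] 0.1506 F fix [-1.5 -0.2] -0.1 9.725
[0.61 0.   0.04]
```

Request:
carry_out --targets '[[[0.2,0,0,0,0,0,-1],[0.2,0,0,0,0,0,-1],[0.2,0,0,0,0,0,-1],[0.1,0,0,0,0,0,-1],[0,0,0,0,0,0,-1],[0,0,0,0,0,0,-1]]]'

```text
clock: 10.48
eef_pos: [0.5896, 0.0597, 0.1509]
eef_rot: [[0.963, 0.27, -0.0], [0.27, -0.963, -0.0], [-0.0, 0.0, -1.0]]
wrist_force: [-0.1, -0.1, -0.4]
grip_width: -0.0004
grasp_force: 0.0
```

```bash
python3 - <<'E'
from h import *
from rig import camera
st()
c=camera("scene");cv2.imwrite("pics/s4.png",cv2.resize(c["image"][150:280,290:420,::-1],(600,600),interpolation=cv2.INTER_CUBIC))
E
```

```text
fix [ 94.9 -74.8] 0.1509 F fix [-0.1 -0.1] -0.4 10.475
```

View pics/s4.png

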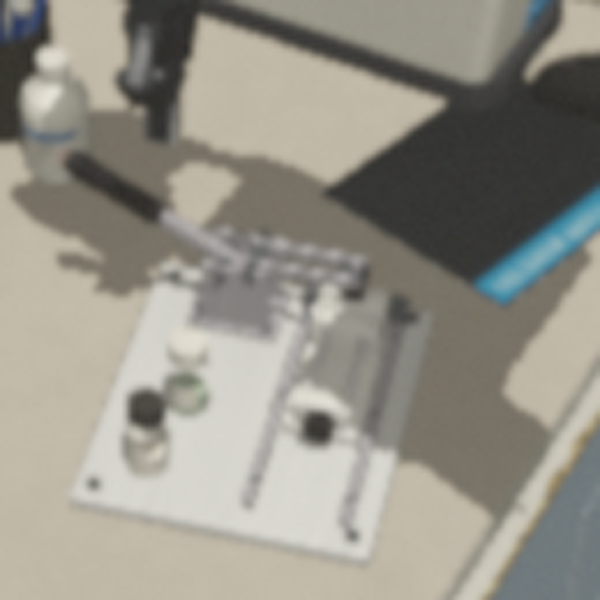

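The lever has snapped over into lock, with the grip at (110,185). The clamp arm is down on the jaw end of the vice at (350,275), and nothing else has moved. I'll lift the hand and draw it back.

Request:
carry_out --targets '[[[-0.3,0,-0.5,0,0,0,-1],[-0.2,0,-0.8,0,0,0,-1],[-0.2,0,-0.8,0,0,0,-1],[-0.8,0,0,0,0,0,-1],[-0.8,0,0,0,0,0,-1],[-0.8,0,0,0,0,0,-1],[-0.8,0,0,0,0,0,-1],[0,0.8,0,0,0,0,-1],[0,0.8,0,0,0,0,-1],[0,0.8,0,0,0,0,-1],[0,0,0,0,0,0,-1],[0,0,0,0,0,0,-1]]]'

```text
clock: 12.02
eef_pos: [0.4651, -0.0745, 0.2348]
eef_rot: [[0.963, 0.27, -0.0], [0.27, -0.963, 0.0], [-0.0, -0.0, -1.0]]
wrist_force: [-0.4, 1.5, -0.4]
grip_width: 0.0
grasp_force: 0.0
```

```bash
python3 - <<'E'
from h import *
from rig import camera
st()
im=[camera("scene")["image"][165:280,295:395,::-1],camera("top")["image"][185:290,280:390,::-1]]
cv2.imwrite("pics/s5.png",np.hstack([cv2.resize(i,(390,400),interpolation=cv2.INTER_CUBIC) for i in im]))
E
```

```text
fix [ -61.2 -170.3] 0.2348 F fix [0.  1.5] -0.4 12.025
```

View pics/s5.png

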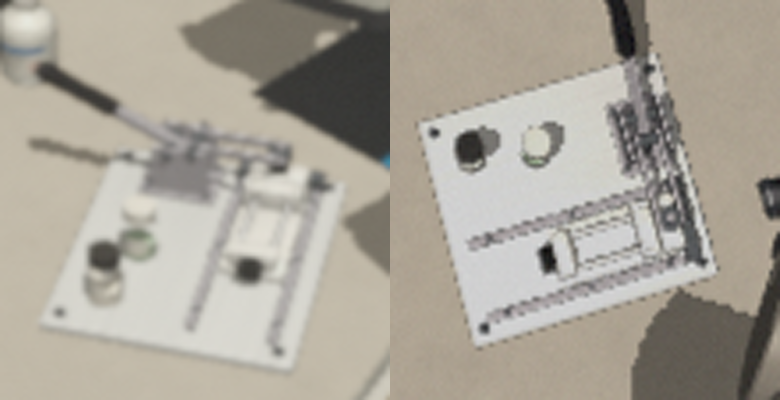

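The lever is locked, the foot rests on the vice's jaw block at the stop, the vials haven't moved, and the hand is clear. I'll hand it in.

```bash
python3 -c "
from rig import job_done
print(job_done())"
```

```text
the job is handed in; nothing more can be done
None
```

The job is handed in after about 12 s of the 54 s allowed: the last pictures show the vice against the end stop, the lever locked with the foot down on the vice, the vials where they stood and the hand clear, but the foot's force wasn't measured and no verdict came back.

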